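# Rock the angle gauge on the sprung stud until its pointer sits on the mark

## Robot

A 7-joint arm with a two-finger parallel gripper is mounted at the origin on the work surface. World frame = base frame: x ahead of the robot, y to its left, z up, the work surface at z = 0. Lengths are in m, angles in rad, forces in N, time in s.
With the tool pointing down it reaches from about 0.425 to 0.875 m from the base axis. Payload 4.7 kg.
Tool frame: the origin (TCP) lies at the very end of the fingers, on their centre line; the grasp point (between the pads) lies 19 mm behind it; z points along the fingers, y is the line along which they close (so a half turn about z gives the same grasp; the last joint's range is limited). The gripper opens to 87 mm and grips with 3 to 60 N. Pads are 19 mm wide; open, the fingers measure 117 mm over their backs; the gripper's body (75 mm by 190 mm) begins 51 mm behind the grasp point.
Start: joints at [1.363, 0.321, -0.07, 1.45, 0.023, 1.371, -0.057], TCP at [0.143, -0.634, 0.223] pointing down, gripper open.
Joint ranges: [-2.86, 2.86], [-0.3, 2.09], [-1.38, 1.24], [0.06, 2.45], [-1.56, 4.7], [0.09, 2.05], [-2.69, 2.69]. Speed limits (rad/s): [2.57, 2.57, 3.14, 3.14, 3.14, 3.14, 3.14].

## Interface

Orientations are given as a rotation vector (axis times angle).
In Python, from bench import ctrl gives the robot as it stands.
- The arm moves only by the tool jog_arm, never from a script. Its argument "commands" is a list of rows, each a list of 7 numbers: the opening, from 0 (shut) to 1 (fully open), then the shift along the world's x, y, z scaled (see below), then the turn, a rotation vector about the world's x, y, z scaled (see below). A call has exactly 5 rows; each row is the pose to reach, as a shift and turn from the pose commanded when the call began; what a row does not reach only later rows make up. The controller multiplies each number of a shift by 0.5 m and each number of a turn by 30 degrees. A row lasts 1/12 s, in which the tool goes at most 41.7 mm and 7.16 degrees, less where a joint would pass 70% of its speed; a pose out of reach is approached as far as the arm can. A call with a number of a shift or a turn outside -1 to 1 is refused whole. A call with a gripper value outside its range is refused whole. The fingers move at their own pace and stop on an object; "grip_force" is the grip in N (left out, the last holds). Time passes only in rows, so rows that repeat a pose let the fingers close, or fill a call up. It gives the time, the measured TCP pose, the force, the opening and the grip force at its end, in the units of the state.
- ctrl.get_state(): the state, without advancing time (a new reading comes with each control period).
- ctrl.get_image(name): name is "scene" or "top"; returns a dict with "frame" (420x560x3 uint8, red, green, blue), "vfov" (degrees; the focal length in pixels is half the picture's height over the tangent of half this angle, whatever the lens; pixels are square), "cx", "cy" (the principal point, pixels), "distortion" ([k1, k2, p1, p2, k3] as OpenCV has them; the pictures are not rectified), "camera_from_world" (4x4, takes a point from world to camera coordinates). Camera axes: x right, y down, z forward; pixel columns grow to the right and rows downward; lengths in m; the calibration is good to about 2 mm. A picture is of the moment at which its call begins. There is no depth.
- ctrl.close_job(): hands the job in; it is judged then, once.
The state is a dict: "time": time; "joint_positions": joint angles; "qd": joint speeds; "joint_torque": joint torques, N m; "position": TCP position; "tool_rot": TCP orientation; "ft_force": force on the tool from outside, world axes, zero at the start; "torque": the same for the moment, N m; "grip_width": opening from 0.0 (shut) to 1.0 (fully open); "grip_force": force on a finger pad.
Only numpy, scipy, OpenCV 4.12 (cv2) and the standard library are available. Lean on these libraries where they do the work, as an engineer would, in place of code of your own. Each camera call takes 0.05 s, during which the arm holds its last target. There are 200 camera calls.

## Task

Pick up the angle gauge by the grip on top and set the middle of its foot squarely across the round bar of the sprung stud on the steel block, pressing lightly so the stud sinks about half-way and never to its stop. Rock the gauge sideways on the bar until its swinging pointer settles over the set mark on the dial, then keep holding it there, still and pressed down: the job finishes with the gauge in the gripper. Leave the other things on the bench where they lie.

Things in the scene. Friction and masses are not known exactly. Their poses are not given: they have to be found in the camera images.
- gauge: Loose angle gauge, about 0.4 kg, upright on the bench. Origin: middle of its foot's underside. Own z up, y along the foot, x out of the dial face (roughly away from the robot). Foot flat, 30 (x) by 110 (y) by 12 mm high. Above it a framed white dial, 24 mm thick, 110 mm wide, its top at 112 mm; on that, in the middle, a black grip block. It is rocked about its own x.
- gauge_grip (a point): Centre of the gauge's grip block, 134.5 mm above the underside of the foot. The block is 24 (x) by 30 (y) by 45 mm high (112 to 157 mm above the underside); all four sides are flat and free. Axes as the gauge.
- pointer (a joint): Angle of the swinging pointer (a steel pendulum pivoted 92 mm above the foot's underside, tip 58 mm below the pivot) about the gauge's own x, from the gauge's own downward direction. It always hangs plumb, so when the gauge is turned by +a about its own x this settles at -a. It swings at about 3 Hz and settles in about 1 s.
- mark (a joint): Angle at which the mark (a steel tab, 5 mm wide and 14 mm long, just beyond the pointer's tip) is clamped, measured about the same axis and in the same sense as the pointer. Different each time (+0.12 to +0.34); it does not move. The pointer is on the mark when both angles are equal.
- pointer_tip (a point): Tip of the pointer, 58 mm from the pivot; z axis along the pointer, towards the pivot.
- mark_tab (a point): Middle of the mark tab, 68 mm from the pivot; z axis towards the pivot.
- block: Steel block fixed to the bench, 80 by 80 by 45 mm high, origin in the middle of its underside. It carries the sprung stud: an upright 14 mm stem with a round crossbar (16 mm diameter, 50 mm long) lying along the block's own x.
- stud_top (a point): Middle of the crest of the round bar, 86 mm above the bench when unpressed; it goes down with the stud. Own x along the bar, z up.
- stud (a joint): How far the stud is pressed down (m): 0 free, 0.020 at its stop. Spring: about 1.2 N to start it, then 200 N/m (about 3 N at 0.010).
- card: Bystander, to be left alone: circuit card 150 x 90 mm with a metal front strip and parts up to 22 mm high, lying flat. Origin on its underside (tools: near the middle).
- heatsink: Bystander, to be left alone: finned aluminium heat sink 50 x 45 x 28 mm. Origin on its underside (tools: near the middle).
- screwdriver: Bystander, to be left alone: screwdriver 170 mm long, lying. Origin on its underside (tools: near the middle).
- brush: Bystander, to be left alone: small brush 150 mm long, lying. Origin on its underside (tools: near the middle).
- spool: Bystander, to be left alone: grey solder spool, 56 mm diameter, 40 mm high. Origin on its underside (tools: near the middle).
- jar: Bystander, to be left alone: small amber jar, 52 mm diameter, 70 mm high. Origin on its underside (tools: near the middle).
- tray: Bystander, to be left alone: grey parts tray 90 x 130 x 35 mm. Origin on its underside (tools: near the middle).
Things that resemble listed ones, but are neither listed nor needed, are in the scene too. What is shaped like the gauge but orange is not meant.

How it is judged:
By the outcome, as a careful person would: the job done as asked, in the order asked, and still so for the second after the job is handed in, while the arm keeps its last pose, push and grip.
It also fails if it takes over 38 s, if anything falls off the work surface, if the arm or the gripper's body presses on something with over 40 N, if the wrist force passes 120 N, or if a joint passes its speed limit or range.

## Working session

There is one attempt and no reset: what is moved stays moved. The work goes in short steps, Python scripts to look and compute and a tool call to move; the robot and the scene stay as the last step left them, time stands still between calls to the robot, and variables do not carry over. Pictures are saved under pics/ and viewed, at most 10 in all, crops included, and the job is handed in when it is done.

Besides the shell and the picture viewer there is one more tool, called after "Request:" by a JSON object that holds its "name" and its "arguments". jog_arm: Moves the arm, as the interface text tells. Shifts and turns lie within -1 to 1; 1 stands for 0.5 m of shift or 30 degrees of turn. Its arguments: {"type":"object","properties":{"commands":{"type":"array","items":{"type":"array","items":{"type":"number","minimum":-1,"maximum":1}}},"grip_force":{"type":"number"}},"required":["commands"]}

```bash
mkdir -p pics; cat > h.py <<'E'
import numpy as np, cv2
from bench import ctrl
def img(n):
    d=ctrl.get_image(n); f=d["frame"]; h=f.shape[0]
    fl=h/2/np.tan(np.radians(d["vfov"])/2)
    K=np.array([[fl,0,d["cx"]],[0,fl,d["cy"]],[0,0,1]]); D=np.array(d["distortion"],float); T=np.array(d["camera_from_world"])
    return f,K,D,T
def save(f,p,box=None,s=1):
    g=f[...,::-1]
    if box: x0,y0,x1,y1=box; g=g[y0:y1,x0:x1]
    cv2.imwrite(p,cv2.resize(np.ascontiguousarray(g),None,fx=s,fy=s,interpolation=cv2.INTER_CUBIC))
def ray(uv,K,D,T):
    n=cv2.undistortPoints(np.array([[uv]],float),K,D)[0,0]
    R=T[:3,:3]; return -R.T@T[:3,3], R.T@np.array([n[0],n[1],1])
def at(uv,z,c):
    o,d=ray(uv,*c); return o+d*(z-o[2])/d[2]
def proj(P,c):
    K,D,T=c; return cv2.projectPoints(np.array(P,float).reshape(-1,3),cv2.Rodrigues(T[:3,:3])[0],T[:3,3],K,D)[0][:,0]
def tri(uvs,cs):
    A=np.zeros((3,3));b=np.zeros(3)
    for uv,c in zip(uvs,cs):
        o,d=ray(uv,*c); d=d/np.linalg.norm(d); M=np.eye(3)-np.outer(d,d); A+=M;b+=M@o
    return np.linalg.solve(A,b)
E
python3 - <<'E'
from h import *
for n in("scene","top"):
    f,*c=img(n); save(f,f"pics/{n}0.png",None,1.4); print(n,c[0][0,0],c[1],(-c[2][:3,:3].T@c[2][:3,3]).round(3),c[2][2,:3].round(2))
s=ctrl.get_state(); print({k:np.round(v,3) for k,v in s.items()})
E
```

```text
scene 455.5144057180081 [-0.01036558  0.          0.          0.          0.        ] [ 1.021 -0.308  1.172] [-0.38  0.35 -0.86]
top 385.61538318429933 [0.02051635 0.         0.         0.         0.        ] [0.519 0.142 1.026] [ 0.05 -0.02 -1.  ]
{'time': np.float64(0.1), 'joint_positions': array([ 1.363,  0.322, -0.07 ,  1.452,  0.023,  1.371, -0.057]), 'qd': array([ 0.   , -0.002,  0.001, -0.004, -0.001, -0.002,  0.001]), 'joint_torque': array([ 0.0000e+00, -4.9257e+01, -4.0500e-01, -3.1340e+01, -6.4000e-02,
        3.9000e-02,  0.0000e+00]), 'position': array([ 0.143, -0.634,  0.222]), 'tool_rot': array([-3.121, -0.348,  0.   ]), 'ft_force': array([0.121, 0.14 , 0.488]), 'torque': array([ 0.018, -0.006,  0.05 ]), 'grip_force': np.float64(0.0), 'grip_width': np.float64(0.998)}
```

View pics/scene0.png

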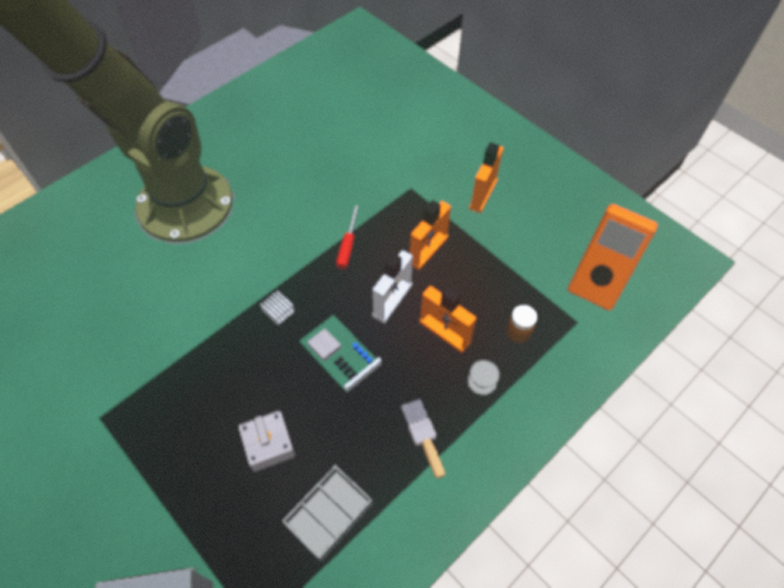

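View pics/top0.png

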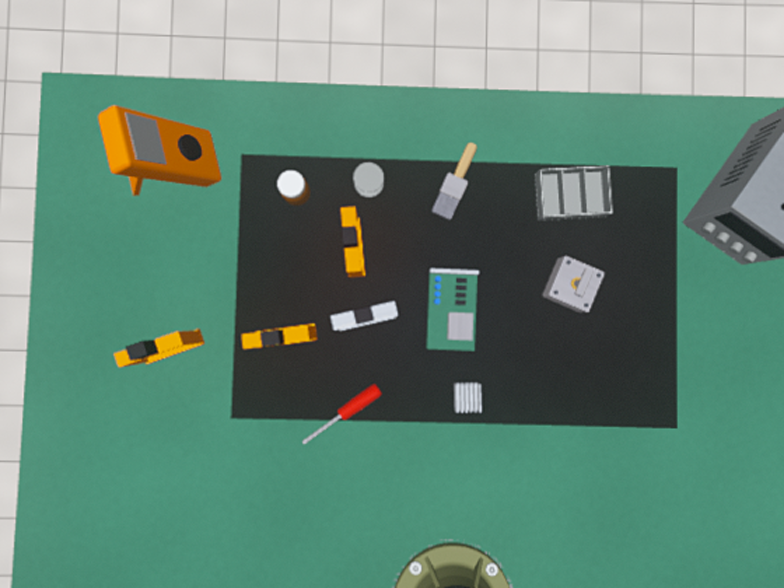

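Top view at 1.4x: the white gauge is at (364,316), orange look-alikes are at (352,242), (279,336) and (158,347), and the block with its bar is at (577,283). In the scene view the white gauge is at (393,285) and the block at (265,440). The white one fits, since orange ones are excluded. I'll confirm it in an enlarged crop.

```bash
python3 - <<'E'
from h import *
f,*c=img("scene"); a=cv2.resize(f[170:240,245:315],(400,400),interpolation=3); b=cv2.resize(f[280:350,155:225],(400,400),interpolation=3)
g,*ct=img("top"); a2=cv2.resize(g[195:255,225:295],(400,343),interpolation=3); b2=cv2.resize(g[172:232,375:445],(400,343),interpolation=3)
cv2.imwrite("pics/c1.png",np.hstack([a,b])[...,::-1]);cv2.imwrite("pics/c2.png",np.hstack([a2,b2])[...,::-1])
E
```

```text
(no output)
```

View pics/c1.png

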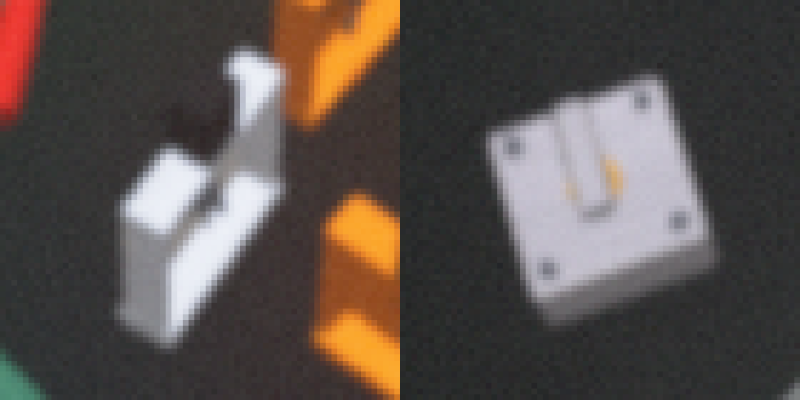

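View pics/c2.png

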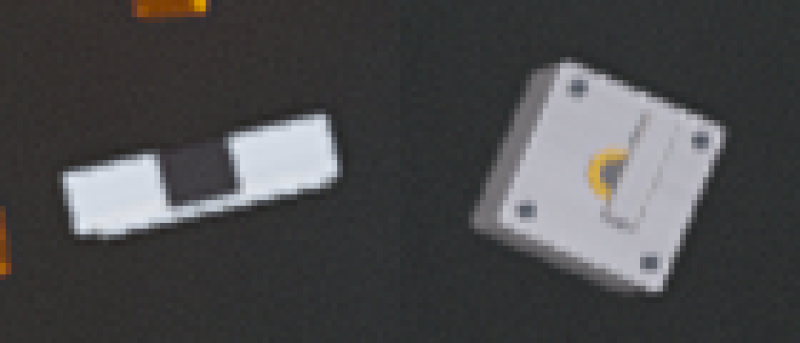

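The crops confirm the white gauge: it is the only white one, with the black grip at top-crop (200,170). The block's top corners and its bar are clear in the top crop. Now I'll locate both.

```bash
python3 - <<'E'
from h import *
f,*c=img("top"); s=5.714
T=lambda u,v,x0,y0:(x0+(u+.5)/s-.5,y0+(v+.5)/s-.5)
P=[at(T(u-400,v,375,172),.045,c) for u,v in[(567,62),(725,125),(660,292),(502,222)]]
print("block",np.mean(P,0).round(4),[np.linalg.norm(P[i]-P[i-1]).round(3) for i in range(4)])
d=(P[0]-P[3])+(P[1]-P[2]); print("yaw blk",np.degrees(np.arctan2(d[1],d[0])))
B=[at(T(u-400,v,375,172),.08,c) for u,v in[(662,116),(622,226)]]
d=B[0]-B[1];print("bar",np.mean(B,0).round(4),np.linalg.norm(d),np.degrees(np.arctan2(d[1],d[0])))
G=[at(T(u,v,225,195),.112,c) for u,v in[(62,172),(330,113)]]
d=G[0]-G[1];yaw=np.arctan2(d[1],d[0])-np.pi/2
print("gauge",np.linalg.norm(d),np.degrees(yaw),(np.mean(G,0)[:2]-.012*np.array([np.cos(yaw),np.sin(yaw)])).round(4))
Q=[at(T(u,v,225,195),.157,c) for u,v in[(158,150),(230,137)]];print("grip front",np.mean(Q,0)[:2]-.012*np.array([np.cos(yaw),np.sin(yaw)]))
fs,*cs=img("scene")
# check by projecting model of both into both views
def box(x,y,yaw,hx,hy,z0,z1):
    R=np.array([[np.cos(yaw),-np.sin(yaw)],[np.sin(yaw),np.cos(yaw)]])
    return [np.r_[R@[a*hx,b*hy]+[x,y],z] for z in(z0,z1) for a,b in((1,1),(1,-1),(-1,-1),(-1,1))]
g=(np.mean(G,0)[:2]-.012*np.array([np.cos(yaw),np.sin(yaw)]))
out=[]
for F,C,bx in((f,c,(225,195,295,255)),(fs,cs,(245,165,315,235))):
    x0,y0,x1,y1=bx; I=cv2.resize(F[y0:y1,x0:x1],None,fx=5.714,fy=5.714,interpolation=3)[...,::-1].copy()
    for dims,col in(((.015,.055,0,.012),(0,255,0)),((.012,.055,.012,.112),(0,0,255)),((.012,.015,.112,.157),(255,255,0))):
        p=[tuple(int(k) for k in ((q-[x0,y0]+.5)*5.714)) for q in proj(box(*g,yaw,*dims),C)]
        for i in range(4):
            for a,b in((i,(i+1)%4),(4+i,4+(i+1)%4),(i,4+i)): cv2.line(I,p[a],p[b],col,1)
    out.append(cv2.copyMakeBorder(I,0,400-I.shape[0],0,0,0))
cv2.imwrite("pics/c3.png",np.hstack(out))
E
```

```text
block [ 0.5964 -0.2123  0.045 ] [np.float64(0.078), np.float64(0.076), np.float64(0.081), np.float64(0.077)]
yaw blk -21.000010353288822
bar [ 0.5958 -0.212   0.08  ] 0.05105016311673373 -19.342694796140616
gauge 0.11345892487255785 13.916035777180783 [0.5287 0.1729]
grip front [0.52727131 0.17209031]
```

View pics/c3.png

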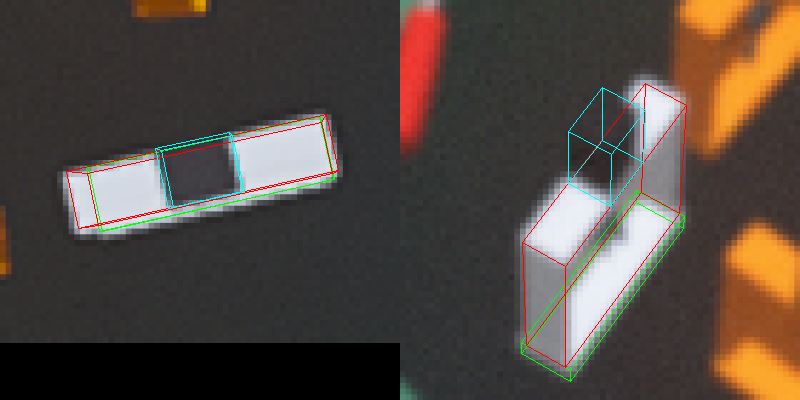

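The model overlay fits within about 2 mm in both views. Gauge is at (0.528, 0.172) with yaw about 13.5°. Block is at (0.596, -0.212), with the bar's yaw about -20°. Moving over the gauge in an arc.

Request:
{"name": "jog_arm", "arguments": {"commands": [[1, 0.06, 0.06, 0.02, 0, 0, 0], [1, 0.11, 0.12, 0.04, 0, 0, 0], [1, 0.17, 0.18, 0.06, 0, 0, 0], [1, 0.22, 0.24, 0.06, 0, 0, 0], [1, 0.28, 0.3, 0.06, 0, 0, 0]]}}

```text
time: 0.72
position: [0.2833, -0.4834, 0.2537]
tool_rot: [3.121, 0.346, 0.001]
ft_force: [0.2, 0.4, -0.6]
grip_width: 1.005
grip_force: 0.0
```

Request:
{"name": "jog_arm", "arguments": {"commands": [[1, 0.05, 0.066, 0, 0, 0, 0], [1, 0.1, 0.13, 0, 0, 0, 0], [1, 0.15, 0.2, 0, 0, 0, 0], [1, 0.2, 0.26, 0, 0, 0, 0], [1, 0.24, 0.33, 0, 0, 0, 0]]}}

```text
time: 1.13
position: [0.4039, -0.318, 0.2527]
tool_rot: [3.121, 0.348, 0.001]
ft_force: [0.3, -1.0, -0.1]
grip_width: 0.998
grip_force: 0.0
```

Request:
{"name": "jog_arm", "arguments": {"commands": [[1, 0.03, 0.076, 0, 0, 0, 0], [1, 0.06, 0.15, 0, 0, 0, 0], [1, 0.1, 0.23, 0, 0, 0, 0], [1, 0.13, 0.3, 0, 0, 0, 0], [1, 0.16, 0.38, 0, 0, 0, 0]]}}

```text
time: 1.55
position: [0.4826, -0.1289, 0.2529]
tool_rot: [3.122, 0.347, 0.001]
ft_force: [1.6, -0.1, 0.0]
grip_width: 0.999
grip_force: 0.0
```

Request:
{"name": "jog_arm", "arguments": {"commands": [[1, 0.01, 0.08, 0, 0, 0, 0], [1, 0.02, 0.16, 0, 0, 0, 0], [1, 0.04, 0.24, 0, 0, 0, 0], [1, 0.05, 0.32, 0, 0, 0, 0], [1, 0.06, 0.4, 0, 0, 0, 0]]}}

```text
time: 1.97
position: [0.5121, 0.0713, 0.2529]
tool_rot: [3.122, 0.347, 0.001]
ft_force: [0.6, 0.5, -0.5]
grip_width: 0.999
grip_force: 0.0
```

Request:
{"name": "jog_arm", "arguments": {"commands": [[1, 0.01, 0.07, -0.03, 0, 0, 0.027], [1, 0.02, 0.14, -0.06, 0, 0, 0.027], [1, 0.032, 0.202, -0.1, 0, 0, 0.027], [1, 0.032, 0.202, -0.1, 0, 0, 0.027], [1, 0.032, 0.202, -0.1, 0, 0, 0.027]]}}

```text
time: 2.38
position: [0.5267, 0.1724, 0.2013]
tool_rot: [-3.118, -0.377, 0.005]
ft_force: [-0.7, -1.1, 0.6]
grip_width: 1.0
grip_force: 0.0
```

```bash
python3 - <<'E'
from h import *
f,*c=img("scene"); g,*ct=img("top")
p=ctrl.get_state()["position"];print(p, proj(p,c),proj(p,ct))
a=cv2.resize(f[160:240,240:320],(400,400),interpolation=3); b=cv2.resize(g[185:265,220:300],(400,400),interpolation=3)
cv2.imwrite("pics/c4.png",np.hstack([a,b])[...,::-1])
E
```

```text
[0.52840988 0.1692918  0.20279912] [[279.85946084 176.48750503]] [[260.2612502  224.19798452]]
```

View pics/c4.png

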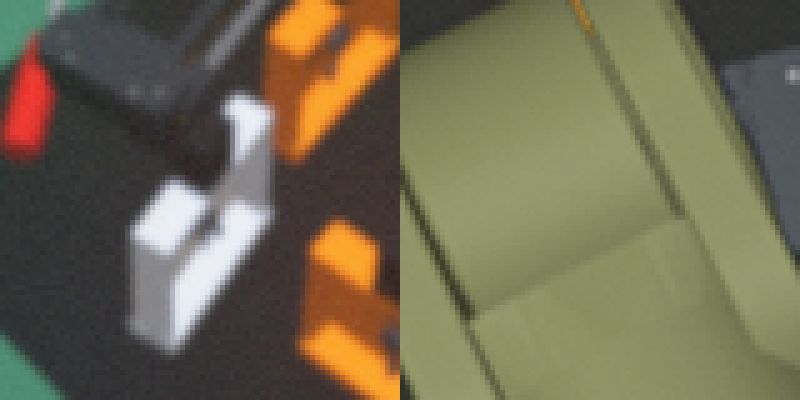

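The gripper is above the grip, with nothing in the way. Descending and gripping.

Request:
{"name": "jog_arm", "arguments": {"commands": [[1, 0, 0, -0.05, 0, 0, 0], [1, 0, 0, -0.1, 0, 0, 0], [1, 0, 0, -0.14, 0, 0, 0], [1, 0, 0, -0.168, 0, 0, 0], [1, 0, 0, -0.168, 0, 0, 0]]}}

```text
time: 2.9
position: [0.527, 0.1671, 0.1164]
tool_rot: [3.119, 0.364, -0.006]
ft_force: [-0.3, -0.7, -0.1]
grip_width: 1.0
grip_force: 0.0
```

Request:
{"name": "jog_arm", "arguments": {"commands": [[0.5, 0, 0, 0, 0, 0, 0], [0.3, 0, 0, 0, 0, 0, 0], [0.2, 0, 0, 0, 0, 0, 0], [0.2, 0, 0, 0, 0, 0, 0], [0.2, 0, 0, 0, 0, 0, 0]], "grip_force": 30}}

```text
time: 3.32
position: [0.5287, 0.1704, 0.1195]
tool_rot: [3.12, 0.369, 0.003]
ft_force: [-0.3, -0.2, -0.1]
grip_width: 0.706
grip_force: 0.0
```

Request:
{"name": "jog_arm", "arguments": {"commands": [[0, 0, 0, 0, 0, 0, 0], [0, 0, 0, 0, 0, 0, 0], [0, 0, 0, 0, 0, 0, 0], [0, 0, 0, 0, 0, 0, 0], [0, 0, 0, 0, 0, 0, 0]], "grip_force": 30}}

```text
time: 3.73
position: [0.528, 0.1714, 0.1187]
tool_rot: [-3.118, -0.371, -0.001]
ft_force: [-0.3, 1.1, -3.5]
grip_width: 0.343
grip_force: 30.0
```

Gripped at 29.8 mm. I'll lift, turn to the bar's yaw and carry it towards the block.

Request:
{"name": "jog_arm", "arguments": {"commands": [[0, 0, 0, 0.04, 0, 0, 0], [0, 0, 0, 0.12, 0, 0, 0], [0, 0, 0, 0.2, 0, 0, 0], [0, 0, 0, 0.28, 0, 0, 0], [0, 0, 0, 0.36, 0, 0, 0]]}}

```text
time: 4.15
position: [0.527, 0.1699, 0.2993]
tool_rot: [3.119, 0.37, -0.004]
ft_force: [0.9, 0.8, -4.2]
grip_width: 0.343
grip_force: 30.0
```

Request:
{"name": "jog_arm", "arguments": {"commands": [[0, 0.02, -0.05, 0.02, 0, 0, -0.2], [0, 0.04, -0.1, 0.04, 0, 0, -0.4], [0, 0.06, -0.16, 0.06, 0, 0, -0.6], [0, 0.08, -0.22, 0.08, 0, 0, -0.8], [0, 0.1, -0.28, 0.1, 0, 0, -1]]}}

```text
time: 4.57
position: [0.5777, 0.0286, 0.3479]
tool_rot: [3.107, -0.458, -0.003]
ft_force: [0.6, -0.1, -3.6]
grip_width: 0.338
grip_force: 30.0
```

Request:
{"name": "jog_arm", "arguments": {"commands": [[0, 0, -0.05, 0.02, 0, 0, -0.12], [0, 0, -0.1, 0.04, 0, 0, -0.12], [0, 0, -0.15, 0.06, 0, 0, -0.12], [0, 0, -0.2, 0.06, 0, 0, -0.12], [0, 0, -0.2, 0.06, 0, 0, -0.12]]}}

```text
time: 4.98
position: [0.5776, -0.0781, 0.3773]
tool_rot: [3.086, -0.563, -0.002]
ft_force: [-0.2, -1.8, -4.8]
grip_width: 0.344
grip_force: 30.0
```

Request:
{"name": "jog_arm", "arguments": {"commands": [[0, 0, 0, 0, -0.06, -0.15, 0], [0, 0, 0, 0, -0.12, -0.3, 0], [0, 0, 0, 0, -0.18, -0.48, 0], [0, 0, 0, 0, -0.23, -0.63, 0], [0, 0, 0, 0, -0.23, -0.63, 0]], "grip_force": 55}}

```text
time: 5.4
position: [0.5738, -0.0679, 0.3756]
tool_rot: [2.987, -0.527, 0.523]
ft_force: [-1.9, -0.1, -4.4]
grip_width: 0.34
grip_force: 55.0
```

```bash
python3 - <<'E'
from h import *
f,*c=img("scene"); s=ctrl.get_state(); R=cv2.Rodrigues(np.array(s["tool_rot"]))[0]; p=s["position"]
z=-R[:,2]; x=R[:,0]; y=-R[:,1]
piv=p+z*(.092-.1185); q=proj([p,piv,piv-.068*z, p-.1185*z],c); print(p,s["tool_rot"],x.round(2),q.round(1))
u,v=q[1:3].mean(0).astype(int); x0,y0=u-38,v-38; print(x0,y0)
np.savez("v1.npz",f=f,R=R,p=p)
save(f,"pics/c5.png",(x0,y0,x0+76,y0+76),7.8)
E
```

```text
[ 0.57510527 -0.06879353  0.37668197] [ 2.98745527 -0.52836544  0.52229516] [ 0.88 -0.32  0.34] [[211.9 205.9]
 [214.7 215.6]
 [221.4 238.8]
 [223.6 246.5]]
180 189
```

View pics/c5.png

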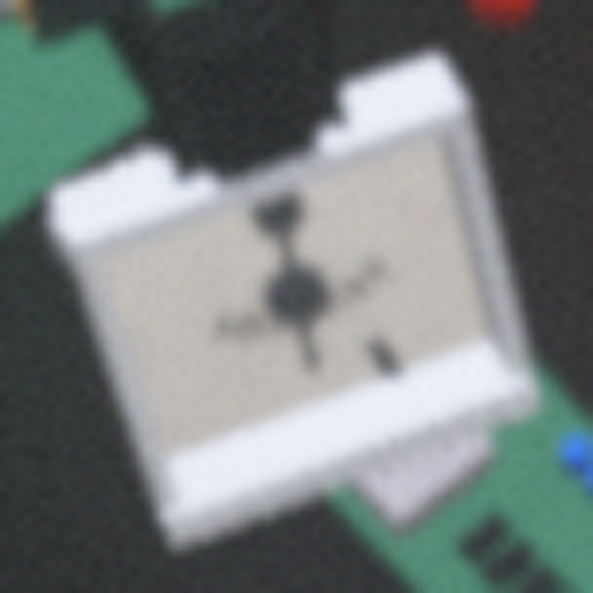

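The crop shows the dial: pivot at (280,212), pointer tip near (312,370), and the mark tab centred at (383,356) on the +y side. Now the angles.

```bash
python3 - <<'E'
from h import *
d=np.load("v1.npz"); _,*c=img("scene"); R=d["R"];p=d["p"]
z=-R[:,2];x=R[:,0];y=-R[:,1]
g=d["f"].astype(float).mean(2); s=7.8
def cen(u,v,r):
    u0,v0=180+u/s-.5,189+v/s-.5
    yy,xx=np.mgrid[int(v0)-r:int(v0)+r+1,int(u0)-r:int(u0)+r+1]; w=g[yy,xx]; w=np.clip(np.percentile(w,60)-w-25,0,None)
    return np.array([(w*xx).sum(),(w*yy).sum()])/w.sum(),np.array([u0,v0])
for off in(.005,.012):
    o0=p+z*(.092-.1185)+x*off
    def loc(uv):
        o,dd=ray(uv,*c); P=o+dd*((o0-o)@x)/(dd@x); return np.array([(P-o0)@y,(P-o0)@z])*1e3
    m=cen(383,356,2); t=(180+312/s-.5,189+370/s-.5); pv=cen(280,212,3); mid=cen(298,292,4)
    L={k:loc(v) for k,v in dict(mc=m[0],mclick=m[1],tip=t,pvc=pv[0],pvclick=pv[1],bob=mid[0]).items()}
    print({k:v.round(1) for k,v in L.items()})
    for pk in("pvc","pvclick"):
        an=lambda k:np.arctan2(L[k][0]-L[pk][0],-(L[k][1]-L[pk][1]))
        print(off,pk,{k:round(an(k),3) for k in("mc","mclick","tip","bob")},np.linalg.norm(L["mc"]-L[pk]),np.linalg.norm(L["tip"]-L[pk]))
E
```

```text
{'mc': array([ 17.3, -58.5]), 'mclick': array([ 17.2, -57.8]), 'tip': array([ -2.7, -53.7]), 'pvc': array([0.3, 1.9]), 'pvclick': array([0.8, 3.2]), 'bob': array([ -1. , -26.9])}
0.005 pvc {'mc': np.float64(0.274), 'mclick': np.float64(0.276), 'tip': np.float64(-0.055), 'bob': np.float64(-0.047)} 62.727471050914325 55.62034645050413
0.005 pvclick {'mc': np.float64(0.261), 'mclick': np.float64(0.263), 'tip': np.float64(-0.062), 'bob': np.float64(-0.061)} 63.878296387748186 56.97085140076857
{'mc': array([ 16.4, -52.2]), 'mclick': array([ 16.4, -51.6]), 'tip': array([ -3.4, -47.4]), 'pvc': array([-0.4,  7.6]), 'pvclick': array([0.1, 8.9]), 'bob': array([ -1.7, -20.9])}
0.012 pvc {'mc': np.float64(0.274), 'mclick': np.float64(0.276), 'tip': np.float64(-0.055), 'bob': np.float64(-0.047)} 62.13092583255715 55.09139077665753
0.012 pvclick {'mc': np.float64(0.261), 'mclick': np.float64(0.263), 'tip': np.float64(-0.062), 'bob': np.float64(-0.061)} 63.270806692587676 56.42905227481164
```

Mark is about +0.27 rad, so I'll roll the gauge about -15° about its own x, a bit nearer the camera, and let the pointer settle before checking.

Request:
{"name": "jog_arm", "arguments": {"commands": [[0, 0.02, -0.05, 0.05, -0.11, 0.04, -0.04], [0, 0.04, -0.1, 0.1, -0.22, 0.08, -0.08], [0, 0.06, -0.16, 0.16, -0.33, 0.12, -0.13], [0, 0.08, -0.22, 0.2, -0.446, 0.166, -0.172], [0, 0.08, -0.24, 0.24, -0.446, 0.166, -0.172]]}}

```text
time: 5.92
position: [0.6209, -0.1943, 0.4964]
tool_rot: [2.738, -0.555, 0.413]
ft_force: [-0.5, -0.3, -5.3]
grip_width: 0.339
grip_force: 55.0
```

Request:
{"name": "jog_arm", "arguments": {"commands": [[0, 0, 0, 0, 0, 0, 0], [0, 0, 0, 0, 0, 0, 0], [0, 0, 0, 0, 0, 0, 0], [0, 0, 0, 0, 0, 0, 0], [0, 0, 0, 0, 0, 0, 0]]}}

```text
time: 6.33
position: [0.6177, -0.1886, 0.4975]
tool_rot: [2.739, -0.548, 0.418]
ft_force: [-0.4, 0.7, -3.7]
grip_width: 0.343
grip_force: 55.0
```

Request:
{"name": "jog_arm", "arguments": {"commands": [[0, 0, 0, 0, 0, 0, 0], [0, 0, 0, 0, 0, 0, 0], [0, 0, 0, 0, 0, 0, 0], [0, 0, 0, 0, 0, 0, 0], [0, 0, 0, 0, 0, 0, 0]]}}

```text
time: 6.75
position: [0.6179, -0.1896, 0.4987]
tool_rot: [2.737, -0.55, 0.421]
ft_force: [-0.2, -0.1, -3.7]
grip_width: 0.341
grip_force: 55.0
```

Request:
{"name": "jog_arm", "arguments": {"commands": [[0, 0, 0, 0, 0, 0, 0], [0, 0, 0, 0, 0, 0, 0], [0, 0, 0, 0, 0, 0, 0], [0, 0, 0, 0, 0, 0, 0], [0, 0, 0, 0, 0, 0, 0]]}}

```text
time: 7.17
position: [0.6181, -0.1897, 0.4985]
tool_rot: [2.738, -0.55, 0.421]
ft_force: [-0.4, -0.6, -3.2]
grip_width: 0.344
grip_force: 55.0
```

```bash
python3 - <<'E'
from h import *
fs=[];st=[]
for i in range(4):
    f,*c=img("scene"); s=ctrl.get_state(); fs.append(f.astype(float)); st.append(np.r_[s["position"],cv2.Rodrigues(np.array(s["tool_rot"]))[0].ravel()])
f=np.mean(fs,0).astype(np.uint8); st=np.mean(st,0); p=st[:3]; R=st[3:].reshape(3,3)
z=-R[:,2]; x=R[:,0]; y=-R[:,1]
piv=p+z*(.092-.1185); q=proj([p,piv,piv-.068*z, p-.1185*z],c); print(p,R.round(3),q.round(1))
u,v=q[1:3].mean(0).astype(int); x0,y0=u-38,v-38; print(x0,y0, "roll",np.arctan2(y[2],z[2]))
np.savez("v2.npz",f=f,R=R,p=p,o=[x0,y0])
save(f,"pics/c6.png",(x0,y0,x0+76,y0+76),7.8)
E
```

```text
[ 0.61807029 -0.18961758  0.4985717 ] [[ 0.883 -0.415  0.221]
 [-0.322 -0.876 -0.359]
 [ 0.342  0.246 -0.907]] [[163.8 225.5]
 [164.2 237.8]
 [165.2 267.1]
 [165.6 276.8]]
126 214 roll -0.26517865703434684
```

View pics/c6.png

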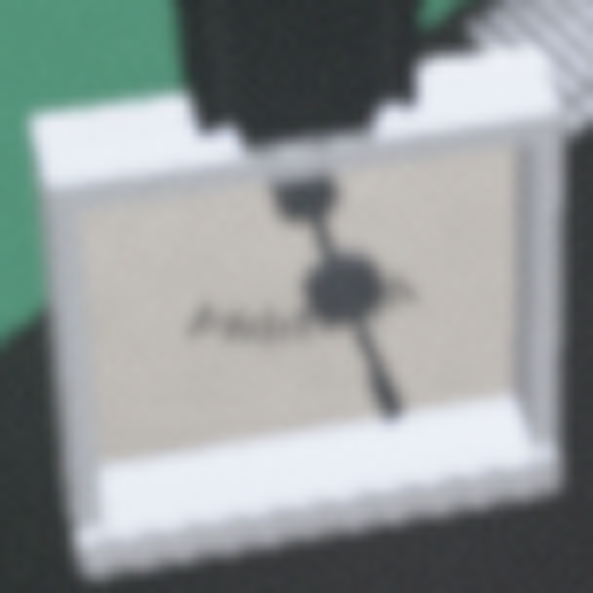

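The pointer, from pivot (307,195) through bob (345,288), now lines up with the tab at (388,395). A quick row-by-row check of pointer against tab:

```bash
python3 - <<'E'
from h import *
d=np.load("v2.npz");_,*c=img("scene");g=d["f"].astype(float).mean(2);x0,y0=d["o"];R=d["R"];p=d["p"];s=7.8
z=-R[:,2];x=R[:,0];y=-R[:,1];o0=p+z*(.092-.1185)+x*.008
def loc(uv):
    o,dd=ray(uv,*c);P=o+dd*((o0-o)@x)/(dd@x);return np.array([(P-o0)@y,(P-o0)@z])*1e3
pts=[]
for r in range(int(y0+200/s),int(y0+415/s)):
    uc=x0+(307+.405*((r-y0+.5)*s-195))/s-.5
    xx=np.arange(int(uc)-7,int(uc)+8);w=np.clip(np.median(g[r,xx])-g[r,xx]-15,0,None)
    if 0<w.sum(): q=loc((( w*xx).sum()/w.sum(),r)); pts.append(q); print(r,q.round(1),w.sum().round())
E
```

```text
239 [-0.7  3.6] 163.0
240 [-0.8  1.5] 215.0
241 [-0.6 -0.8] 213.0
242 [ 0.4 -3.2] 163.0
243 [ 2.3 -5.7] 97.0
244 [ 3.  -8.1] 106.0
245 [  3.7 -10.5] 94.0
246 [  5.4 -13.1] 107.0
247 [  7.1 -15.7] 182.0
248 [  7.8 -18.1] 134.0
249 [  8.1 -20.4] 45.0
253 [  6.3 -29.2] 39.0
254 [  6.6 -31.5] 111.0
255 [  8.  -34.1] 37.0
256 [ 10.8 -37. ] 19.0
257 [ 11.4 -39.5] 72.0
258 [ 12.3 -42. ] 83.0
259 [ 13.  -44.5] 96.0
260 [ 13.9 -47.1] 96.0
261 [ 14.4 -49.6] 118.0
262 [ 14.9 -52.1] 155.0
263 [ 15.4 -54.6] 186.0
264 [ 16.1 -57.1] 215.0
265 [ 16.7 -59.6] 206.0
266 [ 17.  -62.1] 141.0
```

The pointer is within about 0.01 rad of the mark, so the roll to use is about -0.257 rad. Next: level the gauge above the stud, set it down level, then rock.

```bash
cat > tgt.py <<'E'
from h import *
from scipy.spatial.transform import Rotation as Ro
def target(a,press,clear=0,yaw=np.radians(-20.3),A=(.596,-.212)):
    R=Ro.from_euler('z',yaw)*Ro.from_euler('x',a)
    gz=R.as_matrix()[:,2]; P=np.array([*A,.078-press+clear])+(.008+.1185)*gz
    return P,R*Ro.from_euler('x',np.pi)
def step(p,R,P,Rt): return ((P-p)/.5).round(4),((Rt*Ro.from_matrix(R).inv()).as_rotvec(degrees=True)/30).round(4)
E
python3 - <<'E'
from tgt import *
d=np.load("v2.npz");P,Rt=target(0,0,.06);print(P,step(d["p"],d["R"],P,Rt))
E
```

```text
[ 0.596  -0.212   0.2645] (array([-0.0441, -0.0448, -0.4681]), array([0.6993, 0.4501, 0.0795]))
```

Request:
{"name": "jog_arm", "arguments": {"commands": [[0, -0.01, -0.01, -0.04, 0.14, 0.09, 0.016], [0, -0.02, -0.02, -0.08, 0.28, 0.18, 0.032], [0, -0.03, -0.03, -0.13, 0.42, 0.27, 0.048], [0, -0.04, -0.04, -0.18, 0.56, 0.36, 0.064], [0, -0.044, -0.045, -0.23, 0.7, 0.45, 0.08]]}}

```text
time: 7.83
position: [0.5958, -0.2139, 0.3838]
tool_rot: [-3.091, 0.556, -0.0]
ft_force: [0.9, -1.0, -5.4]
grip_width: 0.338
grip_force: 55.0
```

Request:
{"name": "jog_arm", "arguments": {"commands": [[0, 0, 0, -0.06, 0, 0, 0], [0, 0, 0, -0.12, 0, 0, 0], [0, 0, 0, -0.18, 0, 0, 0], [0, 0, 0, -0.238, 0, 0, 0], [0, 0, 0, -0.238, 0, 0, 0]]}}

```text
time: 8.25
position: [0.5927, -0.2124, 0.2576]
tool_rot: [-3.091, 0.553, 0.017]
ft_force: [-1.6, 0.4, -5.6]
grip_width: 0.339
grip_force: 55.0
```

```bash
python3 - <<'E'
from tgt import *
fs=[];st=[];F=[]
for i in range(4):
    f,*c=img("scene"); s=ctrl.get_state(); fs.append(f.astype(float)); st.append(np.r_[s["position"],cv2.Rodrigues(np.array(s["tool_rot"]))[0].ravel()]);F.append(s["ft_force"])
f=np.mean(fs,0).astype(np.uint8); st=np.mean(st,0); p=st[:3]; R=st[3:].reshape(3,3)
z=-R[:,2]; x=R[:,0]; y=-R[:,1]; g=p-.1185*z
print(p,x.round(3),y.round(3),np.mean(F,0), step(p,R,*target(0,0,.06)))
x0,y0=165,270
x0,y0=[int(k)-40 for k in proj([p-.06*z],c)[0]]
I=cv2.resize(f[y0:y0+90,x0:x0+90],None,fx=6.5,fy=6.5,interpolation=3)[...,::-1].copy()
def box(o,x,y,z,hx,hy,z0,z1): return [o+a*hx*x+b*hy*y+h*z for h in(z0,z1) for a,b in((1,1),(1,-1),(-1,-1),(-1,1))]
e=np.eye(3); bx=np.array([np.cos(np.radians(-20.3)),np.sin(np.radians(-20.3)),0]);by=np.cross(e[2],bx);B=np.array([.596,-.212,0])
for b,col in((box(g,x,y,z,.015,.055,0,.012),(0,255,0)),(box(g,x,y,z,.012,.055,.012,.112),(0,0,255)),(box(B,bx,by,e[2],.04,.04,0,.045),(255,0,255)),(box(B,bx,by,e[2],.025,.008,.078,.086),(255,255,0))):
    q=[tuple(int(k) for k in((w-[x0,y0]+.5)*6.5)) for w in proj(b,c)]
    for i in range(4):
        for a,k in((i,(i+1)%4),(4+i,4+(i+1)%4),(i,4+i)): cv2.line(I,q[a],q[k],col,1)
cv2.imwrite("pics/c7.png",I)
E
```

```text
[ 0.59606508 -0.21267942  0.26486952] [ 0.938 -0.347  0.   ] [ 0.347  0.938 -0.   ] [ 0.00895522  0.27115117 -3.84969074] (array([-0.0001,  0.0014, -0.0007]), array([ 0.0005, -0.0002,  0.0002]))
```

View pics/c7.png

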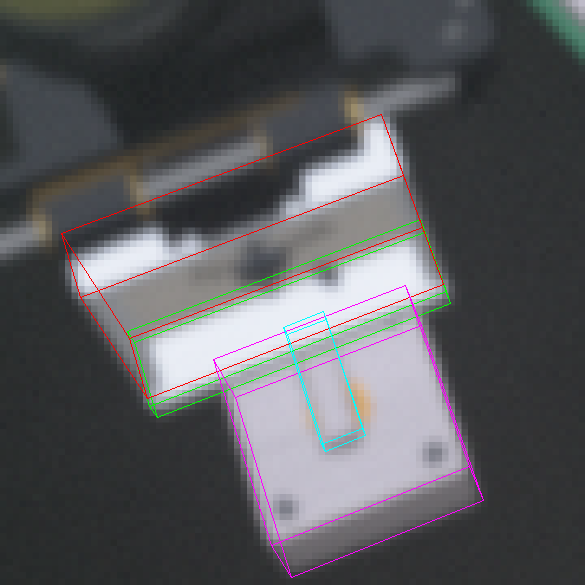

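The gauge sits above the block and squarely across the bar. Gauge, block and bar overlays share the same ~1–2 mm offset, so the relative alignment is good. Setting it down level.

Request:
{"name": "jog_arm", "arguments": {"commands": [[0, 0, 0, -0.04, 0, 0, 0], [0, 0, 0, -0.08, 0, 0, 0], [0, 0, 0, -0.1, 0, 0, 0], [0, 0, 0, -0.11, 0, 0, 0], [0, 0, 0, -0.115, 0, 0, 0]]}}

```text
time: 8.87
position: [0.5965, -0.2123, 0.2078]
tool_rot: [-3.092, 0.553, -0.002]
ft_force: [-0.5, -0.2, -4.2]
grip_width: 0.34
grip_force: 55.0
```

Request:
{"name": "jog_arm", "arguments": {"commands": [[0, 0, 0, -0.003, 0, 0, 0], [0, 0, 0, -0.007, 0, 0, 0], [0, 0, 0, -0.01, 0, 0, 0], [0, 0, 0, -0.014, 0, 0, 0], [0, 0, 0, -0.017, 0, 0, 0]]}}

```text
time: 9.28
position: [0.5968, -0.2123, 0.1994]
tool_rot: [-3.092, 0.553, -0.004]
ft_force: [0.2, -0.0, -1.6]
grip_width: 0.338
grip_force: 55.0
```

Request:
{"name": "jog_arm", "arguments": {"commands": [[0, 0, 0, 0, 0, 0, 0], [0, 0, 0, 0, 0, 0, 0], [0, 0, 0, 0, 0, 0, 0], [0, 0, 0, 0, 0, 0, 0], [0, 0, 0, 0, 0, 0, 0]]}}

```text
time: 9.7
position: [0.5963, -0.2122, 0.1988]
tool_rot: [-3.092, 0.553, -0.001]
ft_force: [0.4, -0.1, -2.3]
grip_width: 0.338
grip_force: 55.0
```

```bash
cat > rd.py <<'E'
from tgt import *
import sys
st=[];F=[];M=[]
for i in range(6):
    img("top"); s=ctrl.get_state(); st.append(np.r_[s["position"],cv2.Rodrigues(np.array(s["tool_rot"]))[0].ravel()]);F.append(s["ft_force"]);M.append(s["torque"])
st=np.mean(st,0);p=st[:3];R=st[3:].reshape(3,3);y=-R[:,1];z=-R[:,2]
print(p.round(4),"F",np.mean(F,0).round(2),"M",np.mean(M,0).round(3),"roll",np.arctan2(y[2],z[2]).round(4),s["time"])
a,pr=map(float,sys.argv[1:3]);print(step(p,R,*target(a,pr)))
E
python3 rd.py -.257 .009
```

```text
[ 0.5962 -0.2122  0.1987] F [ 1.24 -0.12 -1.91] M [-0.023 -0.389  0.005] roll 0.0004 10.0
(array([ 0.022 ,  0.0607, -0.0147]), array([-4.609e-01,  1.709e-01, -4.000e-04]))
```

Contact confirmed (+1.9 N, roughly 4 mm pressed). Now rocking about the bar while pressing on to about half-way.

Request:
{"name": "jog_arm", "arguments": {"commands": [[0, 0.0025, 0.0065, -0.001, -0.048, 0.018, 0], [0, 0.005, 0.013, -0.002, -0.096, 0.036, 0], [0, 0.0075, 0.0195, -0.003, -0.144, 0.054, 0], [0, 0.01, 0.026, -0.005, -0.192, 0.071, 0], [0, 0.012, 0.032, -0.007, -0.24, 0.089, 0]]}}

```text
time: 10.42
position: [0.6014, -0.1964, 0.195]
tool_rot: [2.961, -0.531, -0.038]
ft_force: [0.9, -0.5, -2.0]
grip_width: 0.338
grip_force: 55.0
```

Request:
{"name": "jog_arm", "arguments": {"commands": [[0, 0.002, 0.006, -0.002, -0.044, 0.016, 0], [0, 0.004, 0.0115, -0.004, -0.088, 0.033, 0], [0, 0.006, 0.017, -0.006, -0.132, 0.049, 0], [0, 0.008, 0.023, -0.008, -0.176, 0.066, 0], [0, 0.01, 0.029, -0.01, -0.221, 0.082, 0]]}}

```text
time: 10.83
position: [0.6071, -0.1814, 0.19]
tool_rot: [2.841, -0.509, -0.067]
ft_force: [-0.7, -0.5, -2.1]
grip_width: 0.342
grip_force: 55.0
```

Request:
{"name": "jog_arm", "arguments": {"commands": [[0, 0, 0, 0, 0, 0, 0], [0, 0, 0, 0, 0, 0, 0], [0, 0, 0, 0, 0, 0, 0], [0, 0, 0, 0, 0, 0, 0], [0, 0, 0, 0, 0, 0, 0]]}}

```text
time: 11.25
position: [0.6072, -0.1816, 0.1902]
tool_rot: [2.843, -0.51, -0.066]
ft_force: [0.4, 2.3, -0.8]
grip_width: 0.341
grip_force: 55.0
```

Request:
{"name": "jog_arm", "arguments": {"commands": [[0, 0, 0, 0, 0, 0, 0], [0, 0, 0, 0, 0, 0, 0], [0, 0, 0, 0, 0, 0, 0], [0, 0, 0, 0, 0, 0, 0], [0, 0, 0, 0, 0, 0, 0]]}}

```text
time: 11.67
position: [0.6071, -0.1817, 0.1902]
tool_rot: [2.843, -0.509, -0.066]
ft_force: [0.6, 2.5, -0.8]
grip_width: 0.341
grip_force: 55.0
```

```bash
python3 rd.py -.257 .0105; python3 - <<'E'
from h import *
f=np.mean([img("scene")[0].astype(float) for i in range(6)],0).astype(np.uint8)
_,*c=img("scene"); x0,y0=[int(k)-40 for k in proj([.596,-.212,.13],c)[0]]; print(x0,y0); np.savez("v3.npz",f=f)
save(f,"pics/c8.png",(x0,y0,x0+80,y0+80),7.4)
E
```

```text
[ 0.6071 -0.1817  0.1901] F [ 0.72  1.87 -1.13] M [ 1.027 -0.342 -0.006] roll -0.2571 11.9667
(array([ 0.0001, -0.0003, -0.0006]), array([ 0.0001, -0.0002, -0.0003]))
143 260
```

View pics/c8.png

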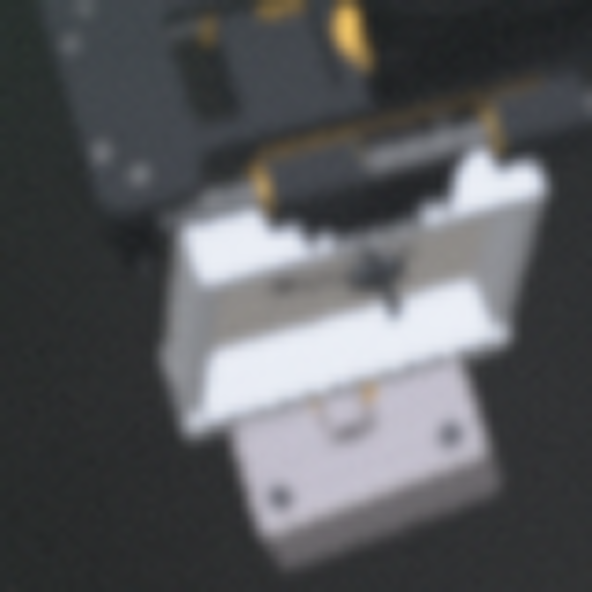

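The foot's middle (350,390) sits on the bar end seen at (347,420), and the pointer and mark are in line near (385,285). Force says about 8 mm pressed and geometry about 10 mm, so I'll add about 1 mm, let it settle and check.

Request:
{"name": "jog_arm", "arguments": {"commands": [[0, 0, 0, -0.001, 0, 0, 0], [0, 0, 0, -0.0025, 0, 0, 0], [0, 0, 0, -0.0025, 0, 0, 0], [0, 0, 0, -0.0025, 0, 0, 0], [0, 0, 0, -0.0025, 0, 0, 0]]}}

```text
time: 12.73
position: [0.6071, -0.1817, 0.1889]
tool_rot: [2.843, -0.509, -0.066]
ft_force: [0.5, 1.8, -0.4]
grip_width: 0.347
grip_force: 55.0
```

Request:
{"name": "jog_arm", "arguments": {"commands": [[0, 0, 0, 0, 0, 0, 0], [0, 0, 0, 0, 0, 0, 0], [0, 0, 0, 0, 0, 0, 0], [0, 0, 0, 0, 0, 0, 0], [0, 0, 0, 0, 0, 0, 0]]}}

```text
time: 13.15
position: [0.6071, -0.1817, 0.1888]
tool_rot: [2.843, -0.509, -0.066]
ft_force: [0.7, 1.7, -1.3]
grip_width: 0.342
grip_force: 55.0
```

Request:
{"name": "jog_arm", "arguments": {"commands": [[0, 0, 0, 0, 0, 0, 0], [0, 0, 0, 0, 0, 0, 0], [0, 0, 0, 0, 0, 0, 0], [0, 0, 0, 0, 0, 0, 0], [0, 0, 0, 0, 0, 0, 0]]}}

```text
time: 13.57
position: [0.6071, -0.1816, 0.1889]
tool_rot: [2.843, -0.509, -0.066]
ft_force: [1.5, 0.2, -1.2]
grip_width: 0.342
grip_force: 55.0
```

```bash
python3 rd.py -.257 .0105
```

```text
[ 0.6071 -0.1816  0.1888] F [ 1.15  1.47 -0.98] M [ 0.901 -0.43   0.005] roll -0.2571 13.8667
(array([ 0.0002, -0.0004,  0.002 ]), array([-0.    , -0.0005, -0.0003]))
```

```bash
python3 -c "
from bench import ctrl
print(ctrl.close_job())"
```

```text
the job is handed in; nothing more can be done
None
```

The job is handed in at about 13.9 s. The gauge is still gripped across the bar and rocked -0.257 rad. Raised near the camera, the pointer read within about 0.01 rad of the mark at almost the same roll; in place on the stud the view was too coarse to measure it. The stud is pressed to an estimated 9–11 mm of its 20 mm.

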